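# Earth the test fixture, then hold a capacitor over its nest

### The arm

A 7-joint arm with a two-finger parallel gripper is mounted at the origin on a cart in front of the work surface, level with it; the furniture and walls round the work are solid. World frame = base frame: x ahead of the robot, y to its left, z up, the work surface at z = 0. Lengths are in mm, angles in degrees, forces in N, time in s.
With the tool pointing down it reaches from about 400 to 850 mm from the base axis. Payload 10.4 kg.
Tool frame: the origin (TCP) lies at the very end of the fingers, on their centre line; the grasp point (between the pads) lies 19 mm behind it; z points along the fingers, y is the line along which they close (so a half turn about z gives the same grasp; the last joint's range is limited). The gripper opens to 85 mm and grips with 20 to 120 N. Pads are 22 mm wide; open, the fingers measure 114 mm over their backs; the gripper's body (76 mm by 85 mm) begins 54 mm behind the grasp point. The pads swing forward as they close: fully open they stand 13 mm farther back than shut.
Start: joints at [61.96, 19.034, -3.707, 83.658, 1.238, 77.344, -5.071], TCP at [281.293, -558.145, 231.338] pointing down, gripper open.
Joint ranges: [-148.97, 148.97], [-28.65, 121.19], [-84.17, 76.75], [9.2, 138.47], [-72.65, 252.65], [3.7, 117.97], [-149.18, 149.18]. Speed limits (degrees/s): [127.2, 127.2, 159.86, 159.86, 180, 180, 180].

### API

Orientations are given as a 3x3 rotation matrix whose columns are the frame's x, y, z axes.
In Python, from station import monitor, capture, get_calibration, ticket gives the robot as it stands.
- The arm moves only by the tool arm_command, never from a script. Its argument "commands" is a list of rows, each a list of 3 entries, a list of its own where there are three numbers: the finger opening in cm, from 0 to 8.54, then the shift along the tool's x, y, z in cm, then the turn, a rotation vector about the tool's x, y, z in degrees. In form: [[jaw, [dx, dy, dz], [wx, wy, wz]], ...]. A call has 1 to 5 rows; each row shifts and turns the commanded pose from where the row before left it, along the tool's axes as they then stand; what a row does not reach is not made up. A row lasts 1/12 s, in which the tool goes at most 41.7 mm and 7.16 degrees, less where a joint would pass 70% of its speed; a pose out of reach is approached as far as the arm can. A call with a gripper value outside its range is refused whole. The fingers move at their own pace and stop on an object; "newtons" is the grip in N (left out, the last holds). Time passes only in rows, so rows that do not move let the fingers close. It gives the time, the measured TCP pose, the force, the opening and the grip force at its end, in the units of the state.
- monitor.observe(): the state, without advancing time (a new reading comes with each control period).
- capture(name): name is "scene" or "top"; returns the picture (420x560x3 uint8, red, green, blue); there is no depth.
- get_calibration(name): a dict with "fov_y" (degrees; the focal length in pixels is half the picture's height over the tangent of half this angle, whatever the lens; pixels are square), "cx", "cy" (the principal point, pixels), "eye" and "orientation" of the camera in the world. Camera axes: x right, y down, z forward; pixel columns grow to the right and rows downward; lengths in mm; the calibration is good to about 2 mm. A picture is of the moment at which its call begins. get_calibration takes no time and is no camera call.
- ticket.close_job(): hands the job in; it is judged then, once.
The state is a dict: "time": time; "q": joint angles; "dq": joint speeds; "tau": joint torques, N m; "ee_pos": TCP position; "orientation": TCP orientation; "force": force on the tool from outside, world axes, zero at the start; "ft_torque": the same for the moment, N m; "grip_width": finger opening in mm; "grip_force": force on a finger pad.
Only numpy, scipy, OpenCV 4.12 (cv2) and the standard library are available. Lean on these libraries where they do the work, as an engineer would, in place of code of your own. Each camera call takes 0.05 s, during which the arm holds its last target. There are 200 camera calls.

### The job

Earth the capacitor test fixture by pressing the yellow spring treadle right down to its stop for a moment, and let it come back up. Then pick up the grey box-shaped capacitor, lift it over the clear guard with the orange top rail, and hold it about a centimetre above the mouth of the black nest, level, centred and square with it (either way round) as if about to be lowered in, but touching neither nest nor guard. Finish there, still holding it in the gripper, and leave everything else on the bench where it is.

Things in the scene. Friction and masses are not known exactly. Their poses are not given: they have to be found in the camera images.
- film_cap: grey box-shaped film capacitor, body 30 (x) x 57 (y) x 35 mm tall with two short pins on its top face (41 mm in all, the pins are only in the picture), about 85 g; it stands loose on the bench with its pins up. Origin: centre of its underside, z up, y along its 57 mm length. It is easily gripped across its 30 mm sides.
- fixture: the capacitor test fixture, fixed to the bench: aluminium base plate 124 (x) x 140 (y) x 8 mm, which carries the black nest and, on its -y edge, the clear guard; two small terminals (red, green) up to 22 mm high stand on its -x edge. Origin: on the bench directly under the middle of the nest's pocket; z up; the base reaches from y -92 to +48 mm.
- nest_mouth (a point): centre of the mouth of the nest's pocket, level with the nest's rim, 35 mm above the bench; axes as the fixture. The black nest is 60 (x) x 91 (y) mm outside; its pocket is 46 (x) x 73 (y) mm at the rim with orange sloping lead-ins down to 36 x 63 mm, so the capacitor's 57 mm length belongs along y.
- guard_top (a point): middle of the top edge of the guard, 75 mm above the bench, 82 mm from the pocket's middle towards the fixture's -y. The guard is an upright clear panel along the fixture's x, 120 mm long, with steel posts and an orange top rail 10 mm thick; it stands between the capacitor's side of the bench and the nest.
- treadle (a joint): angle of the yellow treadle: 0 when up, 0.22 rad at its stop when pressed fully down. A spring brings it back up by itself when let go. Pressed at treadle_pad it needs 2 to 3 N to start and about 7 N at the stop.
- treadle_pad (a point): point on top of the treadle's black rubber pad, 80 mm from the hinge and 40 mm above the bench when up (it goes down about 17 mm when fully pressed). The treadle is 104 x 60 mm, hinged at its far (+x) end; axes: x along the treadle from the free end towards the hinge, z up from the pad. The pad is 64 (x) x 50 (y) mm and this point lies 18 mm from the pad's free edge. Its black base is 124 x 80 mm and fixed to the bench.
- carton: small brown cardboard carton, 40 x 72 x 32 mm, loose bystander. Origin: centre of its underside.
- choke: ring-shaped choke wound with copper wire, 57 mm across, 21 mm high, loose bystander. Origin: centre of its underside.
- reel: flat reel with white flanges and green winding, 56 mm across, 24 mm high, loose bystander. Origin: centre of its underside.
- blue_cap: upright blue and white can-shaped capacitor, 52 mm across, 90 mm high, loose bystander. Origin: centre of its underside.
- clamp: orange spring clamp, 53 x 91 x 18 mm, lying flat, loose bystander. Origin: centre of its underside.
- resistor: aluminium-clad finned power resistor, 58 x 140 x 46 mm, loose bystander. Origin: centre of its underside.

How it is judged:
By the outcome, as a careful person would: the job done as asked, in the order asked, and still so for the second after the job is handed in, while the arm keeps its last pose, push and grip.
It also fails if it takes over 61 s, if anything falls off the work surface, if the arm or the gripper's body presses on something with over 40 N, if the wrist force passes 120 N, or if a joint passes its speed limit or range.

## Working session

There is one attempt and no reset: what is moved stays moved. The work goes in short steps, Python scripts to look and compute and a tool call to move; the robot and the scene stay as the last step left them, time stands still between calls to the robot, and variables do not carry over. Pictures are saved under pics/ and viewed, at most 10 in all, crops included, and the job is handed in when it is done.

Besides the shell and the picture viewer there is one more tool, called as name([rows], argument=value, ...), one row to a line, values as JSON. arm_command: Moves the arm, as the interface text tells. Its arguments: {"type":"object","properties":{"commands":{"type":"array","items":{"type":"array"}},"newtons":{"type":"number"}},"required":["commands"]}

```bash
mkdir -p pics; ls; python3 - <<'E'
from station import monitor, capture, get_calibration
import cv2
for n in("scene","top"):
    cv2.imwrite(f"pics/{n}0.png",capture(n)[:,:,::-1]); print(n,get_calibration(n))
s=monitor.observe(); print(s)
E
```

```text
pics
scene {'fov_y': 54.102176831581346, 'cx': 273.46266812967247, 'cy': 210.85104280212218, 'eye': array([ -79.93470713, -578.99928327,  500.69624791]), 'orientation': array([[ 0.70548343, -0.31004726,  0.63730983],
       [-0.70836859, -0.3370439 ,  0.62017365],
       [ 0.02251825, -0.8889725 , -0.45740663]])}
top {'fov_y': 48.28292684527267, 'cx': 276.7653675538124, 'cy': 207.48509099619073, 'eye': array([ 466.49567201,   17.07925375, 1194.36545337]), 'orientation': array([[ 0.02585275, -0.99722514,  0.06981161],
       [-0.99966506, -0.0257071 ,  0.00298419],
       [-0.00118126, -0.06986538, -0.99755573]])}
{'time': 0.1, 'q': array([61.9594144 , 19.06793846, -3.70565055, 83.70074578,  1.23487765,
       77.34254933, -5.07088391]), 'dq': array([ 0.02631493, -0.10657521, -0.0359616 , -0.19109066,  0.02872478,
       -0.01479985,  0.04469289]), 'tau': array([ 1.30223278e-03, -6.26749349e+01,  4.94164356e-02, -3.92428207e+01,
        1.64727552e-02,  6.94282426e-03, -1.38901319e-05]), 'ee_pos': array([ 281.12041249, -557.83945776,  230.60366523]), 'orientation': array([[ 8.93020698e-01,  4.50015221e-01, -5.77665074e-04],
       [ 4.50015592e-01, -8.93020012e-01,  1.10714251e-03],
       [-1.76354884e-05, -1.24865947e-03, -9.99999220e-01]]), 'force': array([-0.28955358,  0.18149299, -0.32122274]), 'ft_torque': array([-0.00739176, -0.03561412,  0.03527174]), 'grip_force': 0.0, 'grip_width': 85.43584699766731}
```

View pics/top0.png

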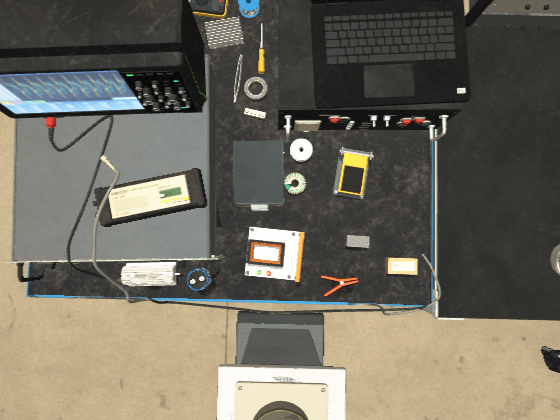

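View pics/scene0.png

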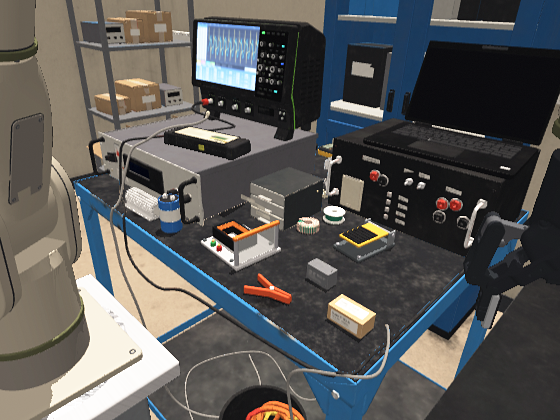

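The top view shows the nest at about (266,253), guard rail at col 301, grey capacitor at (357,241) and treadle at (352,172) with its yellow end up (+x). The carton (401,266) and clamp (340,285) are nearby. The scene view agrees: capacitor at (322,273), guard rail at (257,230), pad at (358,237).

```bash
cat > h.py <<'E'
import numpy as np, cv2
from station import monitor, capture, get_calibration
def ray(n,u,v):
    c=get_calibration(n); f=210/np.tan(np.radians(c['fov_y']/2))
    return np.array(c['eye']), np.array(c['orientation'])@np.array([(u-c['cx'])/f,(v-c['cy'])/f,1])
def cast(n,u,v,z):
    e,d=ray(n,u,v); return (e+d*(z-e[2])/d[2]).round(1)
def proj(n,p):
    c=get_calibration(n); f=210/np.tan(np.radians(c['fov_y']/2))
    q=np.array(c['orientation']).T@(np.array(p)-c['eye']); return q[:2]/q[2]*f+[c['cx'],c['cy']]
def blobs(n,im,lo,hi,roi,z,amin=25):
    u0,v0,u1,v1=roi; h=cv2.cvtColor(im[v0:v1,u0:u1],cv2.COLOR_RGB2HSV)
    m=cv2.inRange(h,lo,hi); cs,_=cv2.findContours(m,cv2.RETR_EXTERNAL,cv2.CHAIN_APPROX_NONE)
    for c in cs:
        if cv2.contourArea(c)<amin: continue
        w=np.array([cast(n,p[0]+u0,p[1]+v0,z)[:2] for p in c[:,0]],np.float32)
        print(n,'px',(c[:,0].mean(0)+[u0,v0]).round(1),'box',cv2.boundingRect(c+np.array([u0,v0])),'world rect',cv2.minAreaRect(w))
E
python3 - <<'E'
from h import *
t=capture("top")
print('cap');blobs("top",t,(0,0,75),(180,70,255),(340,228,375,255),35)
print('yellow');blobs("top",t,(20,120,120),(35,255,255),(330,140,380,210),38)
print('orange');blobs("top",t,(5,120,100),(18,255,255),(240,225,312,285),35)
print('plate');blobs("top",t,(0,0,150),(180,60,255),(240,220,312,290),8)
a=cv2.resize(t[140:300,235:375],None,fx=4,fy=3.7,interpolation=cv2.INTER_CUBIC) if 0 else cv2.resize(t[145:293,235:425],None,fx=4,fy=4,interpolation=cv2.INTER_CUBIC)
cv2.imwrite("pics/c1.png",a[:,:,::-1])
E
```

```text
cap
top px [356.3 237.6] box (344, 229, 27, 21) world rect ((474.8045654296875, -179.29397583007812), (66.58861541748047, 45.37300491333008), 87.51763916015625)
yellow
top px [352.4 173.7] box (338, 153, 30, 43) world rect ((636.489990234375, -165.4513702392578), (60.49995803833008, 99.66829681396484), 81.80290985107422)
orange
top px [265.3 252.4] box (249, 242, 33, 22) world rect ((435.8397216796875, 46.02117919921875), (76.62366485595703, 47.82286834716797), 86.02442932128906)
top px [300.6 259.5] box (298, 238, 6, 44) world rect ((420.9809265136719, -41.44626998901367), (4.213469982147217, 106.05703735351562), 85.5655288696289)
plate
top px [265.3 252.6] box (253, 245, 26, 16) world rect ((434.9814758300781, 46.43677520751953), (62.2291145324707, 34.452392578125), 85.70523071289062)
top px [273.3 253.2] box (245, 227, 55, 53) world rect ((434.56463623046875, 30.642024993896484), (127.40676879882812, 123.14501190185547), 85.61329650878906)
```

View pics/c1.png

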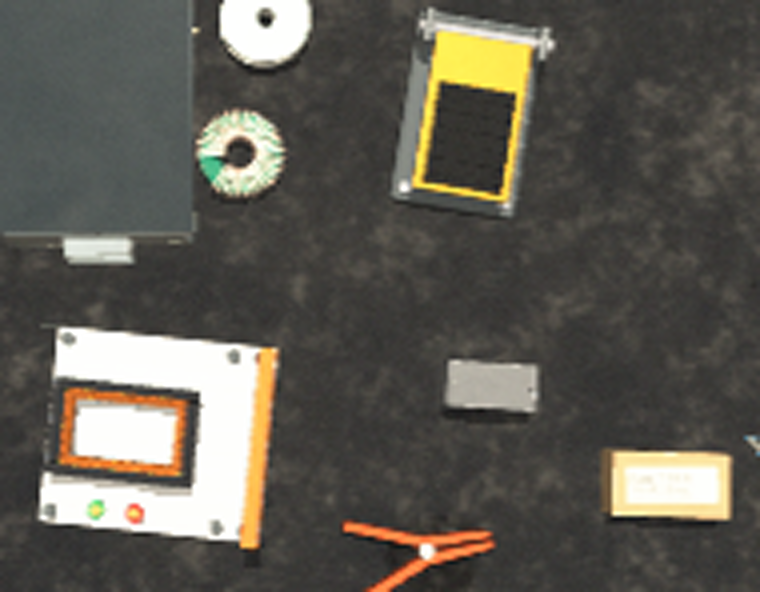

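The crop shows the capacitor's top face corners at about (447,360)–(536,412) crop px, the pad centre at (471,138), and the nest and guard yawed a few degrees the same way.

```bash
python3 - <<'E'
from h import *
t=capture("top"); s=capture("scene")
P=lambda x,y:(235+x/4-.4,145+y/4-.4)
g=cv2.cvtColor(t[225:258,338:378],cv2.COLOR_RGB2HSV)
print(g[8:24:3,4:36:3,2])
for lo in(95,110): print('cap',lo);blobs("top",t,(0,0,lo),(180,70,255),(340,228,375,255),35)
print('corners',[cast("top",*P(*c),35)[:2] for c in((447,360),(538,365),(536,412),(445,405))])
print('pad');blobs("top",t,(0,0,0),(180,255,60),(341,162,365,196),38)
print('padc',cast("top",*P(471,138),40), 'pad corners',[cast("top",*P(*c),40)[:2] for c in((440,80),(517,90),(500,198),(427,185))])
print('rail');blobs("top",t,(5,120,100),(18,255,255),(290,225,312,285),75)
print('scene'); 
blobs("scene",s,(5,150,100),(18,255,255),(230,215,285,250),75)
for n,p in dict(nest=(435.8,46,35),pad=(620,-165,40),guard=(430,-36,75)).items(): print(n,proj("scene",p).round())
o=s[190:310,190:390]; cv2.imwrite("pics/s1.png",cv2.resize(o,None,fx=4,fy=4,interpolation=cv2.INTER_CUBIC)[:,:,::-1])
E
```

```text
[[ 65  74  65  84  64  58  73  69  63  62  62]
 [ 61  69 185 183 182 182 185 207 145  94  59]
 [ 58  70 183 182 181 182 181 183 183 111  66]
 [ 62  71 178 182 183 178 181 181 182 115  66]
 [ 62  69 181 178 181 181 180 178 180  96  63]
 [ 59  44  34  43  45  38  46  45  46  78  65]]
cap 95
top px [357.8 241. ] box (346, 235, 24, 13) world rect ((470.2457580566406, -181.18362426757812), (57.422664642333984, 28.934688568115234), 87.51763916015625)
cap 110
top px [357.6 241. ] box (346, 235, 24, 13) world rect ((469.93597412109375, -181.12033081054688), (56.690101623535156, 28.102216720581055), 87.51763916015625)
corners [array([ 484.9, -153. ]), array([ 483.3, -209.2]), array([ 454.4, -208.3]), array([ 457.2, -152.2])]
pad
top px [352.2 178.8] box (342, 166, 22, 27) world rect ((623.5557861328125, -164.8926239013672), (45.72820281982422, 60.6324462890625), 81.33937072753906)
padc [ 622.6 -165.    40. ] pad corners [array([ 658.4, -145.2]), array([ 653.4, -193.1]), array([ 585.7, -183.5]), array([ 592.7, -138.2])]
rail
top px [300.7 259.2] box (298, 237, 6, 45) world rect ((423.7152404785156, -39.58522033691406), (3.923464059829712, 104.72539520263672), 85.42607879638672)
scene
scene px [250.9 229.2] box (230, 220, 50, 22) world rect ((424.1018371582031, -37.60309600830078), (82.67872619628906, 104.89671325683594), 49.95494842529297)
nest [234. 230.]
pad [359. 235.]
guard [257. 229.]
```

View pics/s1.png

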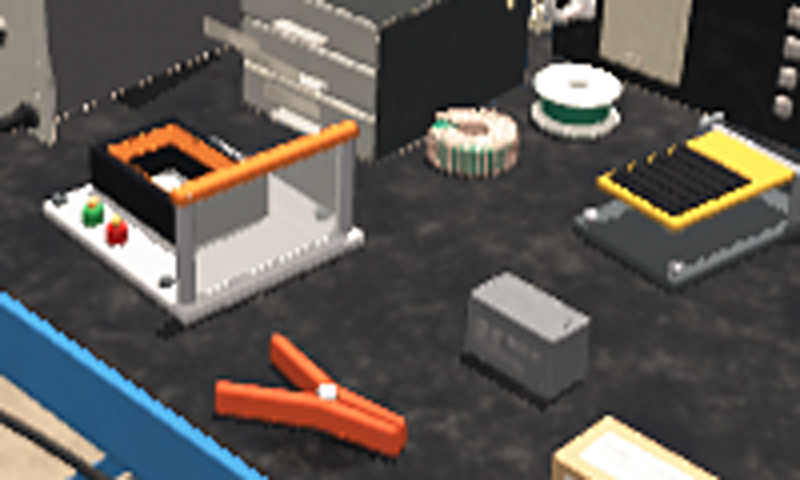

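arm_command([
  [0, [3.36, -1.46, 0], [0, 0, 0]],
  [0, [3.36, -1.46, 0], [0, 0, 0]],
  [0, [3.36, -1.46, 0], [0, 0, 0]],
  [0, [3.36, -1.46, 0], [0, 0, 0]],
  [0, [3.36, -1.46, 0], [0, 0, 0]],
], newtons=25)

```text
time: 0.67
ee_pos: [399.3, -415.8, 231.4]
orientation: [[0.893, 0.45, 0.0], [0.45, -0.893, -0.0], [-0.0, 0.0, -1.0]]
force: [0.2, -0.2, -0.1]
grip_width: 25.2
grip_force: 0.0
```

arm_command([
  [0, [3.36, -1.46, 0], [0, 0, 0]],
  [0, [3.36, -1.46, 0], [0, 0, 0]],
  [0, [3.36, -1.46, 0], [0, 0, 0]],
  [0, [3.36, -1.46, 0], [0, 0, 0]],
  [0, [3.36, -1.46, 0], [0, 0, 0]],
])

```text
time: 1.08
ee_pos: [516.5, -275.0, 231.4]
orientation: [[0.893, 0.45, 0.0], [0.45, -0.893, -0.0], [0.0, 0.0, -1.0]]
force: [0.4, -0.7, -0.4]
grip_width: 0.2
grip_force: 0.0
```

arm_command([
  [0, [0, 0, 0], [0, 0, -7]],
  [0, [0, 0, 0], [0, 0, -7]],
  [0, [0, 0, 0], [0, 0, -7]],
  [0, [0, 0, 0], [0, 0, -7]],
  [0, [0, 0, 0], [0, 0, -7]],
])

```text
time: 1.5
ee_pos: [515.6, -276.4, 231.2]
orientation: [[0.468, 0.884, -0.0], [0.884, -0.468, 0.0], [-0.0, -0.0, -1.0]]
force: [-0.6, -0.6, 0.1]
grip_width: -0.1
grip_force: 0.0
```

arm_command([
  [0, [0, 0, 0], [0, 0, -7]],
  [0, [0, 0, 0], [0, 0, -7]],
  [0, [0, 0, 0], [0, 0, -7]],
  [0, [0, 0, 0], [0, 0, -5]],
  [0, [0, 0, 0], [0, 0, 0]],
])

```text
time: 1.92
ee_pos: [515.5, -276.6, 231.2]
orientation: [[0.035, 0.999, -0.0], [0.999, -0.035, 0.0], [0.0, -0.0, -1.0]]
force: [-1.3, 0.2, 0.1]
grip_width: -0.0
grip_force: 0.0
```

arm_command([
  [0, [2.34, 1.79, 2], [0, 0, 0]],
  [0, [2.34, 1.79, 2], [0, 0, 0]],
  [0, [2.34, 1.79, 2], [0, 0, 0]],
  [0, [2.34, 1.79, 2], [0, 0, 0]],
  [0, [2.32, 1.78, 2], [0, 0, 0]],
])

```text
time: 2.33
ee_pos: [610.3, -162.3, 130.4]
orientation: [[0.043, 0.999, 0.0], [0.999, -0.043, -0.0], [-0.0, 0.0, -1.0]]
force: [-0.4, 0.0, 0.9]
grip_width: 0.1
grip_force: 0.0
```

arm_command([
  [0, [0, 0, 2], [0, 0, 0]],
  [0, [0, 0, 2], [0, 0, 0]],
  [0, [0, 0, 2], [0, 0, 0]],
  [0, [0, 0, 1], [0, 0, 0]],
  [0, [0, 0, 0], [0, 0, 0]],
])

```text
time: 2.75
ee_pos: [608.0, -163.2, 58.8]
orientation: [[0.042, 0.999, -0.004], [0.999, -0.042, 0.001], [0.001, -0.004, -1.0]]
force: [-0.1, 0.1, 0.7]
grip_width: 0.0
grip_force: 0.0
```

```bash
python3 - <<'E'
from h import *
s=capture("scene")
cv2.imwrite("pics/s2.png",cv2.resize(s[150:300,250:450],None,fx=4,fy=4,interpolation=cv2.INTER_CUBIC)[:,:,::-1])
p=monitor.observe()['ee_pos'];print(p,proj("scene",p),proj("scene",(609,-163,40)))
E
```

```text
[ 608.95440782 -163.37175873   60.64066856] [356.65276399 228.03387768] [355.44848718 236.0995049 ]
```

View pics/s2.png

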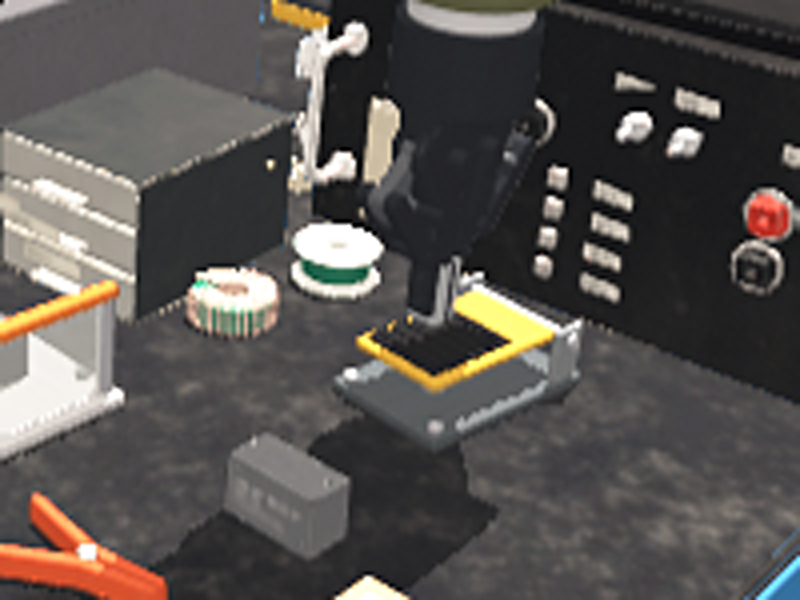

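The fingertip (crop px 432,320) is above the pad, so I press now.

arm_command([
  [0, [0, 0, 1.0], [0, 0, 0]],
  [0, [0, 0, 1.0], [0, 0, 0]],
  [0, [0, 0, 0.5], [0, 0, 0]],
  [0, [0, 0, 0.5], [0, 0, 0]],
  [0, [0, 0, 0], [0, 0, 0]],
])

```text
time: 3.22
ee_pos: [609.9, -163.6, 31.1]
orientation: [[0.04, 0.999, 0.001], [0.999, -0.04, -0.0], [-0.0, 0.001, -1.0]]
force: [0.7, -0.9, 5.7]
grip_width: -0.3
grip_force: 2.5
```

arm_command([
  [0, [0, 0, 0.3], [0, 0, 0]],
  [0, [0, 0, 0.2], [0, 0, 0]],
  [0, [0, 0, 0], [0, 0, 0]],
  [0, [0, 0, 0], [0, 0, 0]],
])

```text
time: 3.55
ee_pos: [610.2, -163.6, 27.2]
orientation: [[0.04, 0.999, 0.001], [0.999, -0.04, -0.001], [-0.001, 0.001, -1.0]]
force: [-0.3, -0.5, 6.2]
grip_width: -0.2
grip_force: 3.1
```

arm_command([
  [0, [0, 0, 0.3], [0, 0, 0]],
  [0, [0, 0, 0.2], [0, 0, 0]],
  [0, [0, 0, 0], [0, 0, 0]],
  [0, [0, 0, 0], [0, 0, 0]],
])

```text
time: 3.88
ee_pos: [610.7, -163.7, 23.5]
orientation: [[0.04, 0.999, 0.003], [0.999, -0.04, -0.001], [-0.001, 0.003, -1.0]]
force: [-2.9, 0.1, 14.9]
grip_width: -0.2
grip_force: 7.7
```

arm_command([
  [0, [0, 0, 0.1], [0, 0, 0]],
  [0, [0, 0, 0], [0, 0, 0]],
  [0, [0, 0, 0], [0, 0, 0]],
  [0, [0, 0, 0], [0, 0, 0]],
])

```text
time: 4.22
ee_pos: [610.9, -163.7, 23.2]
orientation: [[0.04, 0.999, 0.003], [0.999, -0.04, -0.001], [-0.001, 0.003, -1.0]]
force: [-5.8, 0.3, 21.4]
grip_width: -0.4
grip_force: 11.0
```

The force jumps with almost no travel, so the treadle is on its stop. I release it and rise.

arm_command([
  [0, [0, 0, -1], [0, 0, 0]],
  [0, [0, 0, -1.5], [0, 0, 0]],
  [0, [0, 0, -2.5], [0, 0, 0]],
  [8.5, [0, 0, -3], [0, 0, 0]],
  [8.5, [0, 0, -3], [0, 0, 0]],
])

```text
time: 4.63
ee_pos: [608.9, -163.1, 131.1]
orientation: [[0.039, 0.999, -0.001], [0.999, -0.039, 0.0], [0.0, -0.002, -1.0]]
force: [0.2, -0.7, 0.6]
grip_width: 23.1
grip_force: 0.0
```

arm_command([
  [8.5, [-0.6, -3.4, 0], [0, 0, 0]],
  [8.5, [-0.6, -3.5, 0], [0, 0, 0]],
  [8.5, [-0.6, -3.5, 0], [0, 0, 0]],
  [8.5, [-0.6, -3.5, 0], [0, 0, 0]],
  [8.5, [0, 0, 0], [0, 0, 0]],
])

```text
time: 5.05
ee_pos: [463.2, -183.5, 129.4]
orientation: [[0.043, 0.999, -0.005], [0.999, -0.043, -0.001], [-0.001, -0.005, -1.0]]
force: [1.1, 0.1, -0.1]
grip_width: 83.2
grip_force: 0.0
```

```bash
python3 - <<'E'
from h import *
s=capture("scene")
cv2.imwrite("pics/s3.png",cv2.resize(s[170:320,240:440],None,fx=4,fy=4,interpolation=cv2.INTER_CUBIC)[:,:,::-1])
for c in((-15,-28.5),(15,-28.5),(15,28.5),(-15,28.5)):
  a=np.radians(-2.5);p=(470+c[0]*np.cos(a)-c[1]*np.sin(a),-181+c[0]*np.sin(a)+c[1]*np.cos(a),35); print((proj("scene",p)-[240,170])*4)
p=monitor.observe();print(p['ee_pos'],p['orientation'].round(3).tolist())
E
```

```text
[352.01563508 423.47564934]
[392.35999005 399.35994661]
[305.2277678  349.77594486]
[264.75546395 371.69947876]
[ 466.47881789 -183.02906363  130.19444654] [[0.042, 0.999, -0.002], [0.999, -0.042, -0.001], [-0.002, -0.002, -1.0]]
```

View pics/s3.png

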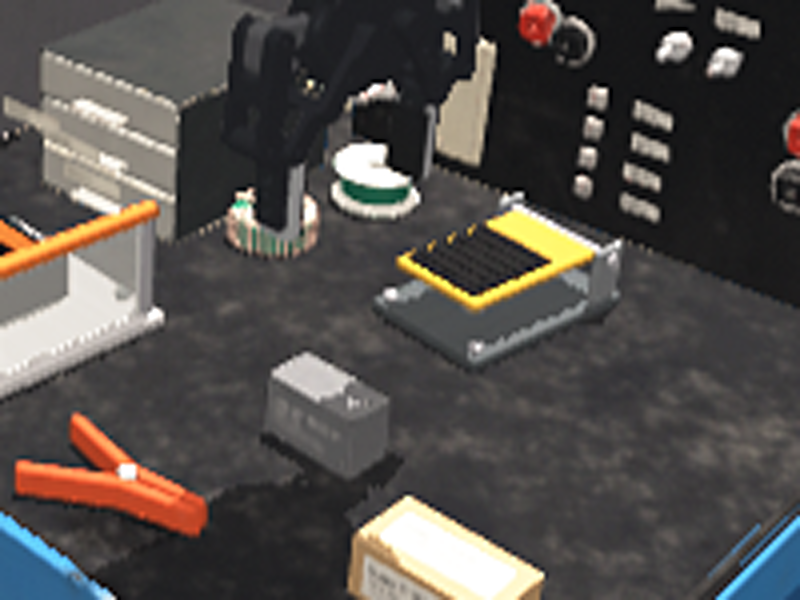

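The predicted capacitor corners match the view (270,373; 305,352; 390,397), and the treadle is back up. I go down to grasp.

arm_command([
  [8.5, [0.2, 0.35, 2], [0, 0, 0]],
  [8.5, [0, 0, 3], [0, 0, 0]],
  [8.5, [0, 0, 3], [0, 0, 0]],
  [8.5, [0, 0, 2], [0, 0, 0]],
  [8.5, [0, 0, 0], [0, 0, 0]],
])

```text
time: 5.52
ee_pos: [471.4, -178.7, 26.6]
orientation: [[0.039, 0.999, -0.005], [0.999, -0.039, 0.003], [0.003, -0.006, -1.0]]
force: [-0.2, 0.9, -0.1]
grip_width: 85.1
grip_force: 0.0
```

arm_command([
  [8.5, [0, 0, 1.5], [0, 0, 0]],
  [8.5, [0, 0, 1.0], [0, 0, 0]],
  [8.5, [0, 0, 0], [0, 0, 0]],
  [8.5, [0, 0, 0], [0, 0, 0]],
])

```text
time: 5.85
ee_pos: [473.7, -179.9, 5.8]
orientation: [[0.039, 0.999, 0.0], [0.999, -0.039, 0.0], [0.0, 0.0, -1.0]]
force: [0.2, -0.2, -0.4]
grip_width: 84.8
grip_force: 0.0
```

arm_command([
  [8.5, [-0.1, -0.35, 0.15], [0, 0, 0]],
  [8.5, [0, 0, 0], [0, 0, 0]],
  [5, [0, 0, 0], [0, 0, 0]],
  [4, [0, 0, 0], [0, 0, 0]],
  [4, [0, 0, 0], [0, 0, 0]],
])

```text
time: 6.27
ee_pos: [470.0, -181.0, 4.2]
orientation: [[0.039, 0.999, 0.001], [0.999, -0.039, -0.0], [-0.0, 0.001, -1.0]]
force: [1.0, -0.1, 0.4]
grip_width: 51.1
grip_force: 0.0
```

arm_command([
  [3.4, [0, 0, 0], [0, 0, 0]],
  [2.8, [0, 0, 0], [0, 0, 0]],
  [2.4, [0, 0, 0], [0, 0, 0]],
  [2.0, [0, 0, 0], [0, 0, 0]],
  [2.0, [0, 0, 0], [0, 0, 0]],
], newtons=40)

```text
time: 6.68
ee_pos: [470.1, -180.9, 4.1]
orientation: [[0.039, 0.999, 0.001], [0.999, -0.039, -0.0], [-0.0, 0.001, -1.0]]
force: [0.5, -0.6, 4.8]
grip_width: 29.8
grip_force: 40.4
```

arm_command([
  [2.0, [0, 0, -1], [0, 0, 0]],
  [2.0, [0, 0, -2], [0, 0, 0]],
  [2.0, [0, 0, -3], [0, 0, 0]],
  [2.0, [0, 0, -3], [0, 0, 0]],
  [2.0, [0, 0, -2.2], [0, 0, 0]],
])

```text
time: 7.1
ee_pos: [470.1, -180.7, 118.6]
orientation: [[0.039, 0.999, 0.001], [0.999, -0.039, -0.0], [-0.0, 0.001, -1.0]]
force: [1.3, 0.1, -0.9]
grip_width: 29.2
grip_force: 39.7
```

arm_command([
  [2.0, [0, 0, 0], [0, 0, 0]],
  [2.0, [0, 0, 0], [0, 0, 0]],
  [2.0, [0, 0, 0], [0, 0, 0]],
])

```text
time: 7.35
ee_pos: [469.2, -180.8, 115.3]
orientation: [[0.039, 0.999, -0.001], [0.999, -0.039, 0.0], [0.0, -0.001, -1.0]]
force: [-0.2, -0.3, -1.7]
grip_width: 29.4
grip_force: 39.8
```

```bash
python3 - <<'E'
from h import *
s=capture("scene")
cv2.imwrite("pics/s4.png",cv2.resize(s[150:300,190:390],None,fx=4,fy=4,interpolation=cv2.INTER_CUBIC)[:,:,::-1])
p=monitor.observe();o=p['orientation'];e=p['ee_pos'];print(e,o.round(3).tolist(),p['force'])
for c in((-15,-28.5),(15,-28.5),(15,28.5),(-15,28.5)):
  for z in(-4,31):
    q=e+o@np.array([c[1],c[0],-z]); print(c,z,((proj("scene",q)-[190,150])*4).round())
E
```

```text
[ 468.97026928 -180.63551477  114.87862819] [[0.039, 0.999, -0.002], [0.999, -0.039, 0.001], [0.001, -0.002, -1.0]] [ 0.20275611 -0.41172524 -1.61936449]
(-15, -28.5) -4 [564. 368.]
(-15, -28.5) 31 [571. 300.]
(15, -28.5) -4 [606. 346.]
(15, -28.5) 31 [613. 280.]
(15, 28.5) -4 [514. 300.]
(15, 28.5) 31 [519. 236.]
(-15, 28.5) -4 [472. 320.]
(-15, 28.5) 31 [477. 255.]
```

View pics/s4.png

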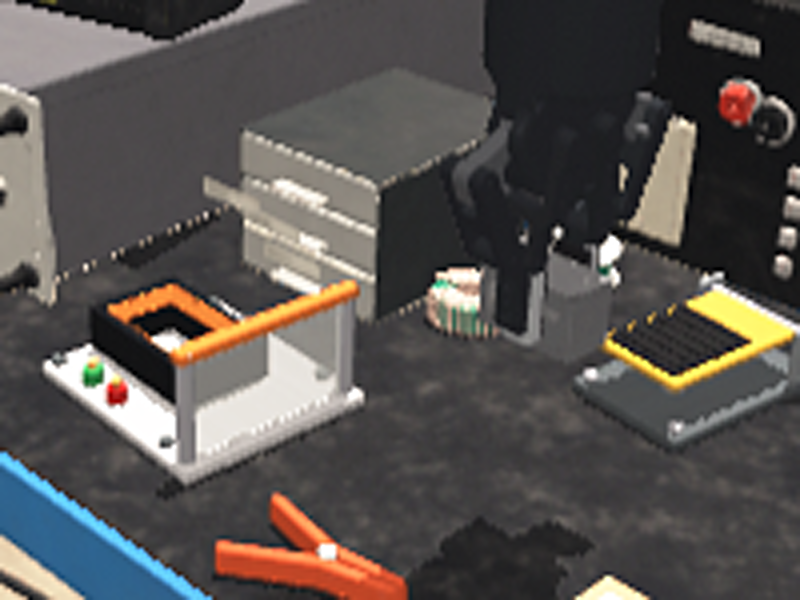

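arm_command([
  [2.0, [1.8, -0.4, 0], [0, 0, 0]],
  [2.0, [2.8, -0.5, 0], [0, 0, 0]],
  [2.0, [2.8, -0.5, 0], [0, 0, 0]],
  [2.0, [2.8, -0.5, 0], [0, 0, 0]],
  [2.0, [2.8, -0.5, 0], [0, 0, 0]],
])

```text
time: 7.82
ee_pos: [449.7, -48.7, 114.7]
orientation: [[0.04, 0.999, -0.002], [0.999, -0.04, 0.001], [0.0, -0.002, -1.0]]
force: [1.3, 0.4, -0.9]
grip_width: 29.5
grip_force: 39.8
```

arm_command([
  [2.0, [2.8, -0.5, 0], [0, 0, 0]],
  [2.0, [2.8, -0.5, 0], [0, 0, 0]],
  [2.0, [2.2, -0.4, 0], [0, 0, 0]],
  [2.0, [1.7, -0.4, 0], [0, 0, 2.1]],
  [2.0, [0, 0, 0], [0, 0, 0]],
])

```text
time: 8.23
ee_pos: [435.2, 49.2, 114.9]
orientation: [[0.073, 0.997, -0.002], [0.997, -0.073, 0.001], [0.001, -0.002, -1.0]]
force: [-0.9, 0.6, -1.1]
grip_width: 29.4
grip_force: 39.8
```

arm_command([
  [2.0, [0, 0, 0], [0, 0, 0]],
  [2.0, [0, 0, 0], [0, 0, 0]],
  [2.0, [0, 0, 0], [0, 0, 0]],
])

```text
time: 8.48
ee_pos: [436.5, 44.6, 115.3]
orientation: [[0.077, 0.997, -0.001], [0.997, -0.077, -0.0], [-0.0, -0.001, -1.0]]
force: [-0.1, -0.2, -0.8]
grip_width: 29.5
grip_force: 39.8
```

arm_command([
  [2.0, [0.14, -0.05, 1.5], [0, 0, 0]],
  [2.0, [0, 0, 2], [0, 0, 0]],
  [2.0, [0, 0, 1.5], [0, 0, 0]],
  [2.0, [0, 0, 1], [0, 0, 0]],
  [2.0, [0, 0, 0], [0, 0, 0]],
])

```text
time: 8.9
ee_pos: [435.0, 46.2, 53.9]
orientation: [[0.077, 0.997, -0.003], [0.997, -0.077, 0.0], [-0.0, -0.003, -1.0]]
force: [-0.9, 0.3, -0.4]
grip_width: 29.1
grip_force: 39.8
```

arm_command([
  [2.0, [0, 0, 0.3], [0, 0, 0]],
  [2.0, [0, 0, 0.3], [0, 0, 0]],
  [2.0, [0, 0, 0], [0, 0, 0]],
  [2.0, [0, 0, 0], [0, 0, 0]],
  [2.0, [0, 0, 0], [0, 0, 0]],
])

```text
time: 9.32
ee_pos: [436.6, 47.0, 50.3]
orientation: [[0.076, 0.997, 0.001], [0.997, -0.076, -0.0], [-0.0, 0.001, -1.0]]
force: [-0.3, -0.1, -0.7]
grip_width: 29.4
grip_force: 39.8
```

```bash
python3 - <<'E'
from h import *
s=capture("scene")
cv2.imwrite("pics/s5.png",cv2.resize(s[170:270,180:300],None,fx=6,fy=6,interpolation=cv2.INTER_CUBIC)[:,:,::-1])
t=capture("top")
cv2.imwrite("pics/t5.png",cv2.resize(t[215:295,225:325],None,fx=7,fy=7,interpolation=cv2.INTER_CUBIC)[:,:,::-1])
p=monitor.observe();o=p['orientation'];e=p['ee_pos'];print(e,o.round(3).tolist(),p['force'])
a=np.radians(-4.3);R=np.array([[np.cos(a),-np.sin(a)],[np.sin(a),np.cos(a)]])
for c in((-15,-28.5),(15,-28.5),(15,28.5),(-15,28.5)):
  for z in(-4,31): print('cap',c,z,((proj("scene",e+o@np.array([c[1],c[0],-z]))-[180,170])*6).round())
for c in((-30,-45.5),(30,-45.5),(30,45.5),(-30,45.5)):
  w=np.array([436,46])+R@c
  print('nest',c,((proj("scene",(*w,35))-[180,170])*6).round(),((proj("top",(*w,35))-[225,215])*7).round())
E
```

```text
[436.52199085  46.99742332  50.15440807] [[0.076, 0.997, 0.001], [0.997, -0.076, -0.0], [-0.0, 0.001, -1.0]] [ 0.19488317  0.3023541  -1.12352677]
cap (-15, -28.5) -4 [335. 376.]
cap (-15, -28.5) 31 [333. 291.]
cap (15, -28.5) -4 [401. 350.]
cap (15, -28.5) 31 [400. 267.]
cap (15, 28.5) -4 [311. 293.]
cap (15, 28.5) 31 [309. 212.]
cap (-15, 28.5) -4 [246. 316.]
cap (-15, 28.5) 31 [243. 234.]
nest (-30, -45.5) [331. 436.] [402. 360.]
nest (30, -45.5) [462. 383.] [419. 190.]
nest (30, 45.5) [318. 292.] [162. 164.]
nest (-30, 45.5) [190. 338.] [144. 334.]
```

View pics/s5.png

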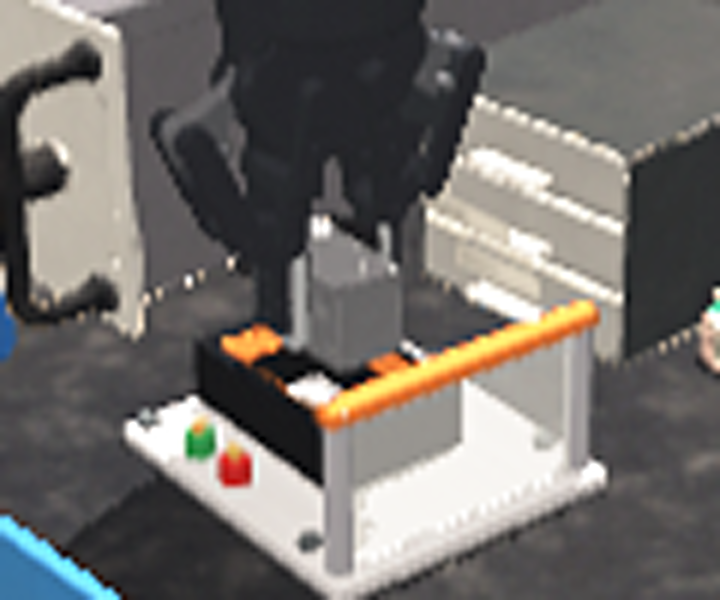

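View pics/t5.png

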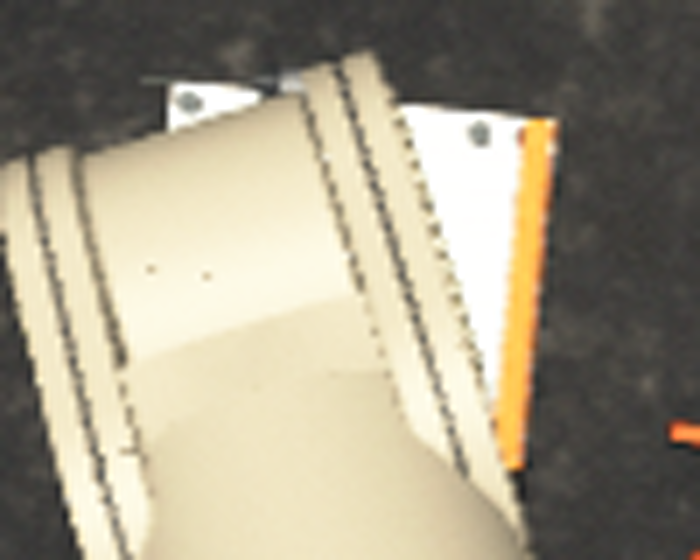

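The scene view shows the capacitor hanging level over the pocket, with its lower right corner at (403,347) against (401,350) predicted, and well clear of the rail. The top view is blocked by the arm. I check the pocket corners from the earlier unobstructed scene picture.

```bash
python3 - <<'E'
from h import *
s=cv2.imread("pics/scene0.png")[:,:,::-1]; t=cv2.imread("pics/top0.png")[:,:,::-1]
m=cv2.inRange(cv2.cvtColor(s,cv2.COLOR_RGB2HSV)[215:250,205:262],(4,130,60),(20,255,255))
c=np.argwhere(m)[:,::-1]+[205,215]
a=np.radians(-4.3);R=np.array([[np.cos(a),-np.sin(a)],[np.sin(a),np.cos(a)]])
print('left px',c[c[:,0].argmin()])
w=np.array([R.T@(cast("scene",u,v,35)[:2]-[436,46]) for u,v in c])
sel=w[(w[:,1]>-10)&(w[:,1]<60)]   # part of pocket clear of rail
print('scene: +y edge',np.percentile(sel[:,1],[95,98,100]),'x edges',np.percentile(sel[:,0],[0,2,5,95,98,100]))
m=cv2.inRange(cv2.cvtColor(t,cv2.COLOR_RGB2HSV)[238:268,246:286],(4,130,60),(20,255,255))
w=np.array([R.T@(cast("top",u+246,v+238,35)[:2]-[436,46]) for v,u in np.argwhere(m)])
print('top y',np.percentile(w[:,1],[0,2,98,100]),'x',np.percentile(w[:,0],[0,2,98,100]))
h=cv2.cvtColor(capture("scene"),cv2.COLOR_RGB2HSV)
print(h[205:236:2,230:252,2])
E
```

```text
left px [212 241]
scene: +y edge [37.938446   39.21285101 40.02910555] x edges [-64.61683729 -24.40906775 -22.60223897  24.0456068   25.08407373
  25.80229131]
top y [-38.26115827 -37.71366644  37.09570724  37.78132635] x [-24.13108893 -23.74380595  23.25816139  23.69178384]
[[ 40  37  92  87  89  63  86  67  87  41  42  43  41  41  42  44  45  47
   83  78  72 255]
 [ 39  95 252 225 255  87  39  30  34  37  42  44  41 106  64  37  47  78
   79  77  80 171]
 [ 38  87 194 188 188 138 136 117  78  26  29  31  52 126 184  63  46  77
   73  71  93 175]
 [ 39 114 140 136 137 138 139 139 140 157 122 100  34  95 172  63  49  81
   75  69 103 177]
 [166  63 142 139 138 138 139 137 137 137 170 138 140 148 165  79  45  85
   79  73 103 179]
 [165  88 143 139 137 138 139 139 142 141 176 140 143 139 123 173 104  79
   77  75 101 124]
 [165  87 101 111 116 136 135 119 127 115 113 106  98 101 101 102  97  76
   74  72  71  75]
 [164  97 105 106  96 100 104 100 101 102 104 102 103 104 104 104 104  81
   91  96 102 105]
 [165  87 111 122 109 102 113 102 102 102 104 103 105 101 104 103 112  75
   78  79  82  83]
 [165 115 105 110 108 104 112 102 104 104 105 104 105 104 104 105 111  70
   73  74  77  77]
 [164 127 102 104 103 104 114 103 105 104 105 104 104 104 105 107 108  72
   73  75  78  79]
 [142 112 105 104 111 106 112 101 105 106 105 106 104 104 105 104 116 255
  210  67  72  75]
 [ 20  49  70 107 107 109 112 103 105 106 107 108 118 163 227 230 174  19
   70 207 209 240]
 [ 23  19  15  15  44  64 127  79  82  62  37  86 197 247 239 238 255 255
  255 255 255 255]
 [203 210 210 228 203  42  12  19  22  22  21 219 255 255 255 255 255 255
  255 255 255 252]
 [255 255 255 255 255 231 235 255 255 255 255 255 255 255 255 255 251 228
  211 214 193 182]]
```

Both views put the pocket centre within about 1 mm of where the capacitor hangs, and its underside is 11 mm above the rim. One small trim, then hand in.

arm_command([
  [2.0, [0, -0.03, 0.1], [0, 0, 0]],
  [2.0, [0, 0, 0], [0, 0, 0]],
  [2.0, [0, 0, 0], [0, 0, 0]],
  [2.0, [0, 0, 0], [0, 0, 0]],
  [2.0, [0, 0, 0], [0, 0, 0]],
])

```text
time: 9.88
ee_pos: [436.0, 47.1, 48.8]
orientation: [[0.076, 0.997, 0.0], [0.997, -0.076, -0.0], [-0.0, 0.0, -1.0]]
force: [0.6, -0.2, -2.4]
grip_width: 29.5
grip_force: 39.8
```

```bash
python3 - <<'E'
from station import monitor,ticket
s=monitor.observe();print(s['ee_pos'],s['grip_width'],s['grip_force'],s['force']); print(ticket.close_job())
E
```

```text
[435.98810718  47.05968629  48.82585975] 29.491285664961033 39.78101670742035 [ 0.57062125 -0.20302178 -2.43599986]
the job is handed in; nothing more can be done
None
```

The job is handed in at about 10 s: I pressed the treadle to its stop and it came back up, and the gripper now holds the capacitor level, square and within about 1 mm of centre, roughly 10 mm above the nest mouth; no verdict came back.

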